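# Load the processor board and present the heavier heatsink

### The job

Slide the green processor board (it has a black grip block at its rear end) into the slot of the test fixture until it is fully home against the stop. Then lift the heatsink on the left half of the blue mat (left as seen from the robot) a few centimetres, set it down again where it stood, then lift the one on the right as high, to feel which is the heavier, copper-cored one; the lighter one must end standing back where it was. Finish while still holding the heavier heatsink level, centred about 5 cm above the chip on the loaded board and touching neither board nor fixture, ready to be fitted; leave everything else on the bench where it is.

Things in the scene. Friction and masses are not known exactly. Their poses are not given: they have to be found in the camera images.
- board_mid (a point): Green processor board in its carrier, 80 mm wide (its x) by 100 mm long (its y), 8 mm thick, about 0.2 kg, lying flat on the table. The point is the centre of the slab, half-way up; +y is the end that goes into the slot first
- board_grip (a point): Point to grasp on the board's black grip block, on the board's centre line 36 mm behind the board's centre (-y), 30 mm above the board's underside. The block is 16 mm (board x) by 20 mm (board y) and rises 32 mm from the board's upper face (its top is 40 mm above the table). Same axes as the board
- chip_top (a point): Centre of the top of the square 34 mm metal chip on the board, on the board's centre line 12 mm ahead (+y) of the board's centre, 11 mm above the board's underside
- slot_home (a point): Where board_mid lies, with the board's axes along these axes, when the board is fully home in the fixed test fixture, its front edge against the blue stop bar. The slot runs along +y at table level, open on top between two aluminium rails 16 mm high and 82.4 mm apart; blue lips reach over the board's long edges (underside 10.8 mm above the table). The board slides in along the table
- slot_mouth (a point): Middle of the outer end of the slot's flared mouth, 77 mm before slot_home (-y), 4 mm above the table, same axes. The mouth is about 109 mm wide here and narrows over 27 mm to the 82.4 mm between the rails
- mat_mid (a point): Centre of the top of a fixed flat blue mat, 130 (x) by 230 (y) mm and 4 mm thick, with a white line across its middle; a grey square on its left half (+y, left as seen from the robot) and one on its right half (-y), centres 60 mm from this point, with one heatsink standing on each
- heatsink_a_mid (a point): One of two finned grey heatsinks that look alike, 50 x 50 mm and 38 mm tall, to grasp on two opposite sides; the point is its very centre, 19 mm above its underside, z up. One of the two is at least 120 g heavier than the other (both under 550 g); which half of the mat holds the heavier one changes from start to start and cannot be seen
- heatsink_b_mid (a point): One of two finned grey heatsinks that look alike, 50 x 50 mm and 38 mm tall, to grasp on two opposite sides; the point is its very centre, 19 mm above its underside, z up. One of the two is at least 120 g heavier than the other (both under 550 g); which half of the mat holds the heavier one changes from start to start and cannot be seen
- paste_jar: Bystander, to be left alone: white-capped jar, 34 mm across, 45 mm tall. Origin at the centre of its underside
- screw_tin: Bystander, to be left alone: open steel bowl, 70 mm across, 30 mm tall. Origin at the centre of its underside
- fan: Bystander, to be left alone: black 80 x 80 x 25 mm cooling fan lying flat. Origin at the centre of its underside
- solder_spool: Bystander, to be left alone: orange spool, 56 mm across, 38 mm tall. Origin at the centre of its underside
- part_box: Bystander, to be left alone: cardboard box 60 x 100 x 45 mm. Origin at the centre of its underside
- memory_stick: Bystander, to be left alone: green memory stick 31 x 133 x 5 mm, lying flat. Origin at the centre of its underside
There are look-alikes about, which are no part of the job. Of the things that look like the part that bears board_mid, the largest one is meant.

How it is judged:
By the outcome, as a careful person would: the job done as asked, in the order asked, and still so for the second after the job is handed in, while the arm keeps its last pose, push and grip.
It also fails if it takes over 72 s, if anything falls off the work surface, if the arm or the gripper's body presses on something with over 40 N, if the wrist force passes 120 N, or if a joint passes its speed limit or range.

### The arm

A 6-joint arm with a two-finger parallel gripper is mounted at the origin on the work surface. World frame = base frame: x ahead of the robot, y to its left, z up, the work surface at z = 0. Lengths are in m, angles in degrees, forces in N, time in s.
With the tool pointing down it reaches from about 0.25 to 0.725 m from the base axis. Payload 4 kg.
Tool frame: the origin (TCP) lies at the very end of the fingers, on their centre line; the grasp point (between the pads) lies robot.grasp_offset behind it (robot.grasp_offset is the distance from the TCP to the grasp point, in m); z points along the fingers, y is the line along which they close (so a half turn about z gives the same grasp; the last joint's range is limited). The gripper opens to 85 mm and grips with 20 to 120 N. Pads are 22 mm wide; open, the fingers measure 114 mm over their backs; the gripper's body (76 mm by 85 mm) begins 54 mm behind the grasp point. The pads swing forward as they close: fully open they stand 13 mm farther back than shut.
Start: joints at [-72.25, 13.785, 0.286, 76.501, 0, 90], TCP at [0.152, -0.476, 0.231] pointing down, gripper open.
Joint ranges: [-155.79, 155.79], [-60.16, 107.12], [-62.33, 73.08], [-114, 123.19], [-81.49, 82.49], [-180, 180]. Speed limits (degrees/s): [159.86, 159.86, 180, 180, 180, 180].

### API

Orientations are given as [roll, pitch, yaw] about the fixed x, y, z axes, in that order (R = Rz(yaw) Ry(pitch) Rx(roll)).
In Python, from plant import robot, cams gives the robot as it stands. The module is installed in compiled form; this text tells all that it offers.
- The arm moves only by the tool carry_out, never from a script. Its argument "series" is text: rows parted by semicolons, each of 6 numbers parted by spaces: the shift along the world's x, y, z in mm, then the turn, a rotation vector about the world's x, y, z in degrees. A call has 1 to 12 rows; each row shifts and turns the commanded pose from where the row before left it; what a row does not reach is not made up. A row lasts 1/8 s, in which the tool goes at most 62.5 mm and 10.7 degrees, less where a joint would pass 70% of its speed; a pose out of reach is approached as far as the arm can. A call with a gripper value outside its range is refused whole. "hand" is the finger opening in mm, from 0 to 85.4, set as the call begins (left out, the last holds). The fingers move at their own pace and stop on an object; the grip force is fixed at half the most. Time passes only in rows, so rows that do not move let the fingers close. It gives the time, the measured TCP pose, the force, the opening and the grip force at its end, in the units of the state.
- robot.get_state(): the state, without advancing time (a new reading comes with each control period).
- cams.capture(name): name is "scene" or "top" or "wrist"; returns (picture, depth): 420x560x3 uint8, blue, green, red; 420x560 float32, m along the optical axis (not along the pixel's ray), 0 where there is no reading.
- cams.get_calibration(name): a dict with "fx", "fy", "cx", "cy" (pixels), "T" (4x4, takes a point from camera to world coordinates). Camera axes: x right, y down, z forward; pixel columns grow to the right and rows downward; lengths in m; the calibration is good to about 2 mm. A picture is of the moment at which its call begins: read the wrist's pose just before it. get_calibration takes no time and is no camera call; for the wrist camera it gives the pose at the moment of the call.
- robot.hand_in(): hands the job in; it is judged then, once.
Trained networks look in the newest picture that a camera, given by its name, has taken for a name from the list of things; names that differ only in an ending like _2 or _b are one class to them, and where a whole thing is asked for, a point or a joint stands for the part that bears it (a point fixed in the world has none). Each returns a list of dicts, best first, with "score" (0 to 1); they miss things now and then, are a little off and sometimes report something else, mostly with a low value. They report only what shows in the picture. A call takes as long as a camera call. They do not tell look-alikes from the thing itself.
- cams.masks_of(name, camera): "pixels" (420x560 bool, what is visible of it).
- cams.mark_of(name, camera): "location" ([x, y, z] in m, in the coordinates of the camera as it stood for that picture, good to about 4 mm: a listed point, or the origin of a listed thing).
The state is a dict: "time": time; "qpos": joint angles; "joint_velocities": joint speeds; "joint_torque": joint torques, N m; "ee_pos": TCP position; "ee_rot": TCP orientation; "wrist_force": force on the tool from outside, world axes, zero at the start; "ft_torque": the same for the moment, N m; "finger_gap": finger opening in m; "finger_force": force on a finger pad.
Only numpy, scipy, OpenCV 4.12 (cv2) and the standard library are available. Lean on these libraries where they do the work, as an engineer would, in place of code of your own. Each camera call takes 0.05 s, during which the arm holds its last target. There are 200 camera calls.

## Working session

There is one attempt and no reset: what is moved stays moved. The work goes in short steps, Python scripts to look and compute and a tool call to move; the robot and the scene stay as the last step left them, time stands still between calls to the robot, and variables do not carry over. Pictures are saved under pics/ and viewed, at most 10 in all, crops included, and the job is handed in when it is done.

Besides the shell and the picture viewer there is one more tool, called after "Emit:" by a JSON object that holds its "fn" and its "kwargs", one argument or row to a line. carry_out: Moves the arm, as the interface text tells. Its arguments: {"type":"object","properties":{"series":{"type":"string"},"hand":{"type":"number"}},"required":["series"]}

```bash
mkdir -p pics; cat > h.py <<'E'
import numpy as np, cv2
from plant import robot, cams
def w(cam,p):
    T=np.array(cams.get_calibration(cam)["T"]); return (T@np.r_[p,1])[:3]
def cloud(cam,d):
    c=cams.get_calibration(cam); v,u=np.mgrid[:420,:560]
    P=np.stack([(u-c["cx"])/c["fx"]*d,(v-c["cy"])/c["fy"]*d,d,np.ones_like(d)],-1)
    return (P@np.array(c["T"]).T)[...,:3]
E
python3 - <<'E'
from h import *
s=robot.get_state(); print(s, robot.grasp_offset)
for cam in ["top","scene"]:
    im,d=cams.capture(cam); cv2.imwrite(f"pics/{cam}0.png",im); np.save(f"{cam}d.npy",d)
    for n in ["board_mid","board_grip","slot_home","slot_mouth","mat_mid","heatsink_a_mid","chip_top"]+(["paste_jar","screw_tin","fan","solder_spool","part_box","memory_stick"] if cam=="top" else []):
        for r in cams.mark_of(n,cam)[:4]: print(cam,n,round(r["score"],2),w(cam,r["location"]).round(4))
E
```

```text
{'time': 0.0, 'qpos': array([-7.22482230e+01,  1.38321847e+01,  2.13165448e-01,  7.65000395e+01,
        1.82185445e-04,  9.00000071e+01]), 'joint_velocities': array([-0.04171232, -0.0545762 ,  0.14191044, -0.03899551,  0.02521208,
        0.02873154]), 'joint_torque': array([ 1.19044907e-03, -3.72318113e+01,  2.52408975e+01,  1.70930894e-02,
       -4.03901970e-05, -5.60976460e-06]), 'ee_pos': array([ 0.1522572 , -0.47559739,  0.2304094 ]), 'ee_rot': array([-1.79880941e+02, -1.82170263e-04,  1.77517695e+01]), 'wrist_force': array([ 0.47763594, -0.01760061, -0.42077874]), 'ft_torque': array([-0.01202419, -0.00987252, -0.02563751]), 'finger_force': 0.0, 'finger_gap': 0.08569721701665263} 0.0187
top board_mid 0.93 [ 0.3617 -0.0442  0.0035]
top board_mid 0.81 [ 5.039e-01 -3.950e-02  2.000e-04]
top board_mid 0.62 [ 0.5077 -0.0745  0.03  ]
top board_mid 0.58 [ 3.146e-01 -2.304e-01  2.000e-04]
top board_grip 0.87 [ 0.5062 -0.0689  0.0314]
top board_grip 0.87 [ 0.2917 -0.2304  0.0232]
top board_grip 0.61 [ 0.3687 -0.0219  0.0232]
top slot_mouth 0.46 [ 0.6894 -0.0666  0.0024]
top mat_mid 0.5
[... 485 characters left out ...]
ne board_mid 0.77 [ 0.5049 -0.0399  0.0045]
scene board_mid 0.72 [ 0.3179 -0.2308  0.003 ]
scene board_mid 0.7 [ 0.3686 -0.0478  0.0051]
scene board_grip 0.84 [ 0.291  -0.2275  0.0216]
scene board_grip 0.75 [ 0.7028  0.0964 -0.002 ]
scene board_grip 0.73 [ 0.3716 -0.0177  0.0218]
scene board_grip 0.61 [ 0.5051 -0.0709  0.0303]
scene slot_home 0.95 [0.5612 0.2442 0.0011]
scene slot_mouth 0.83 [0.5648 0.1692 0.0034]
scene slot_mouth 0.24 [ 0.5042 -0.0234  0.0142]
scene mat_mid 0.89 [ 0.5248 -0.2977  0.0064]
scene heatsink_a_mid 0.56 [ 0.5192 -0.2443  0.0275]
scene chip_top 0.71 [ 0.3283 -0.2291  0.0105]
scene chip_top 0.69 [ 0.3669 -0.0548  0.0075]
scene chip_top 0.57 [ 0.5068 -0.0256  0.0103]
```

View pics/top0.png

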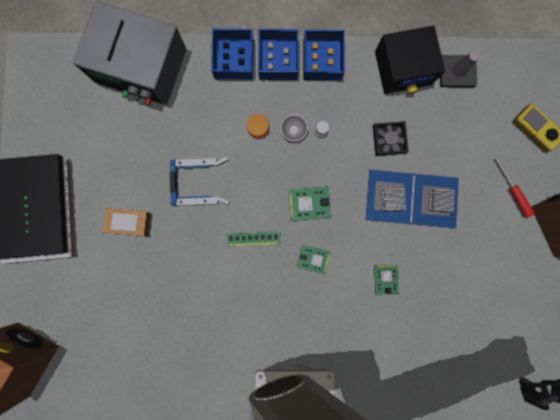

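View pics/scene0.png

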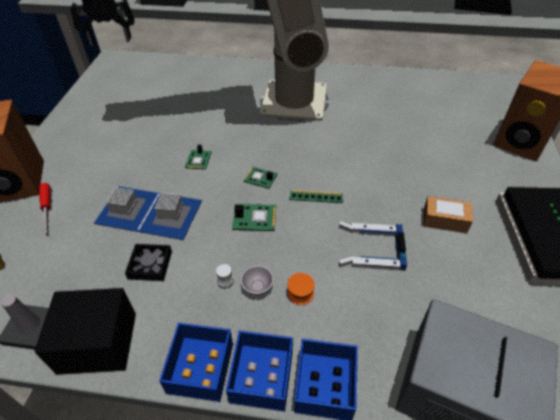

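The top view shows the full-size board at about px (311,203) with its grip block on the right (−y). The fixture at (200,183) opens to the right, and the mat is at (412,198) with both heatsinks on it. The two small boards at (314,260) and (387,280) are look-alikes. The scene view agrees.

Emit:
{"fn": "carry_out", "kwargs": {
  "series": "35 40 0 0 0 7.2;35 40 0 0 0 7.2;35 40 0 0 0 7.2;35 40 0 0 0 7.2;35 40 0 0 0 7.2;35 40 0 0 0 7.2;35 40 0 0 0 7.2;35 40 0 0 0 7.2;35 40 0 0 0 7.2;35 40 0 0 0 7.2;0 0 0 0 0 0;0 0 0 0 0 0"
}}

```text
time: 2.6
ee_pos: [0.502, -0.0762, 0.231]
ee_rot: [-179.9, 0.0, 89.7]
wrist_force: [-0.5, -0.8, -0.7]
finger_gap: 0.0853
finger_force: 0.0
```

```bash
python3 - <<'E'
from h import *
im,d=cams.capture("wrist"); cv2.imwrite("pics/w1.png",im)
s=robot.get_state(); print(s["time"],s["ee_pos"],s["ee_rot"],cams.get_calibration("wrist")["T"])
P=cloud("wrist",d)
for n in ["board_mid","board_grip","chip_top","heatsink_a_mid","slot_mouth"]:
    for r in cams.mark_of(n,"wrist")[:3]: print(n,round(r["score"],2),w("wrist",r["location"]).round(4))
for n in ["board_mid"]:
    for r in cams.masks_of(n,"wrist")[:2]:
        m=r["pixels"]&(d>0); q=P[m]; q=q[(q[:,2]<.014)&(q[:,2]>.003)]
        print(n,r["score"],m.sum(),cv2.minAreaRect((q[:,:2]*1000).astype(np.float32)),np.median(q[:,2]))
        q=P[m]; q=q[q[:,2]>.035]; 
        if len(q)>5: print("block",cv2.minAreaRect((q[:,:2]*1000).astype(np.float32)),q.mean(0))
E
```

```text
2.65 [ 0.50177188 -0.07669775  0.23117717] [-1.79951577e+02  1.37195023e-02  8.96886623e+01] [[ 0.9999834  -0.00503632 -0.00279991  0.50236182]
 [-0.00562527 -0.95854963 -0.28487007 -0.00505691]
 [-0.00124915  0.28488109 -0.95856205  0.37326667]
 [ 0.          0.          0.          1.        ]]
board_mid 0.97 [ 0.3191 -0.2287  0.0057]
board_mid 0.66 [ 0.3679 -0.0478 -0.0013]
board_mid 0.64 [ 0.5058 -0.0355  0.0043]
board_grip 0.89 [ 0.5115 -0.0725  0.0296]
board_grip 0.58 [ 0.3666 -0.0193  0.0232]
board_grip 0.57 [ 0.286  -0.2329  0.0221]
chip_top 0.7 [ 0.5032 -0.0243  0.0076]
chip_top 0.64 [ 0.3242 -0.2267  0.0018]
chip_top 0.6 [ 0.3608 -0.0608  0.0084]
heatsink_a_mid 0.71 [ 0.5112 -0.2452  0.0231]
board_mid 0.88 1264 ((312.1602783203125, -224.4503173828125), (66.23339080810547, 50.868839263916016), 2.9169585704803467) 0.0056141124131046105
board_mid 0.74 7649 ((504.58587646484375, -38.274070739746094), (80.07837677001953, 100.18668365478516), 5.393970966339111) 0.007925192718705953
block ((507.8485107421875, -73.74118041992188), (15.966155052185059, 20.001264572143555), 5.509495735168457) [ 0.50783472 -0.0732775   0.03952626]
```

View pics/w1.png

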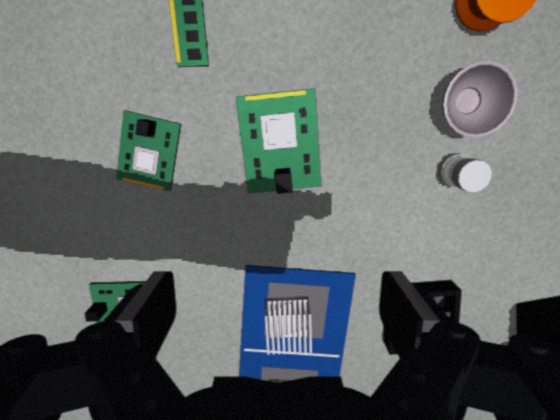

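The picture shows the board at px (280,140) with its block at (284,181). The measured size matches the 80 × 100 mm slab, and its yaw is 5.4°. I'll descend to the block now.

Emit:
{"fn": "carry_out", "kwargs": {
  "series": "5.8 2 -45 0 0 5.7;0 0 -50 0 0 0;0 0 -50 0 0 0;0 0 -40 0 0 0;0 0 -20 0 0 0;0 0 -13 0 0 0;0 0 0 0 0 0"
}}

```text
time: 3.82
ee_pos: [0.5077, -0.0744, 0.0128]
ee_rot: [-179.9, -0.0, 95.4]
wrist_force: [0.4, -0.5, 0.8]
finger_gap: 0.0854
finger_force: 0.0
```

Emit:
{"fn": "carry_out", "kwargs": {
  "hand": 0,
  "series": "0 0 0 0 0 0;0 0 0 0 0 0;0 0 0 0 0 0;0 0 0 0 0 0;0 0 0 0 0 0;0 0 0 0 0 0"
}}

```text
time: 4.58
ee_pos: [0.5088, -0.0743, 0.0139]
ee_rot: [179.9, 0.0, 95.4]
wrist_force: [-0.6, 0.2, 5.7]
finger_gap: 0.015
finger_force: 59.7
```

Emit:
{"fn": "carry_out", "kwargs": {
  "series": "0 0 20 0 0 0;0 0 40 0 0 0;0 0 50 0 0 0;-10 25 50 0 0 0;-20 40 40 0 0 0;-20 45 0 0 0 0;-20 45 0 0 0 0;-20 40 0 0 0 0;-10 29 0 0 0 0;0 0 0 0 0 0;0 0 0 0 0 0"
}}

```text
time: 5.95
ee_pos: [0.4079, 0.1495, 0.2128]
ee_rot: [-179.9, 0.0, 95.5]
wrist_force: [0.2, -1.6, -1.9]
finger_gap: 0.015
finger_force: 58.8
```

```bash
cat >> h.py <<'E'
E
python3 - <<'E'
from h import *
im,d=cams.capture("wrist"); cv2.imwrite("pics/w2.png",im); np.save("w2d.npy",d)
s=robot.get_state(); print(s["time"],s["ee_pos"],s["ee_rot"],s["wrist_force"],s["finger_gap"])
P=cloud("wrist",d); np.save("w2P.npy",P)
for n in ["slot_home","slot_mouth","board_mid","board_grip"]:
    for r in cams.mark_of(n,"wrist")[:3]: print(n,round(r["score"],2),w("wrist",r["location"]).round(4))
R=(P[...,0]>.48)&(P[...,0]<.66)&(P[...,1]>.13)&(P[...,1]<.34)&(d>0)
hst=np.histogram(P[R][:,2],bins=np.arange(-.004,.05,.002)); print(hst[0])
m=R&(P[...,2]>.012)&(P[...,2]<.04)
n,l,st,c=cv2.connectedComponentsWithStats(m.astype(np.uint8))
for i in range(1,n):
    if st[i,4]>80:
        q=P[l==i]; print(st[i],cv2.minAreaRect((q[:,:2]*1000).astype(np.float32)),q[:,2].min(),q[:,2].max(),np.median(q[:,2]))
E
```

```text
6.0 [0.40816435 0.14918751 0.21286486] [-1.79947180e+02  3.55806677e-02  9.54117646e+01] [ 0.12918897 -0.45991207 -1.62178241] 0.014771332905857252
board_mid 0.95 [0.4056 0.1869 0.2007]
board_grip 0.77 [0.4095 0.1496 0.2289]
[  551 18093  7971   199   167   195   201   272   674  3944  1494   111
   930   432    84    51    58   700   280     0     0     0     0     0
     0     0     0]
[ 372   15  160  170 8758] ((557.5794067382812, 238.58302307128906), (120.09101104736328, 144.14755249023438), 2.5973870754241943) 0.012000107374683378 0.03374303175145188 0.01588868195877577
```

View pics/w2.png

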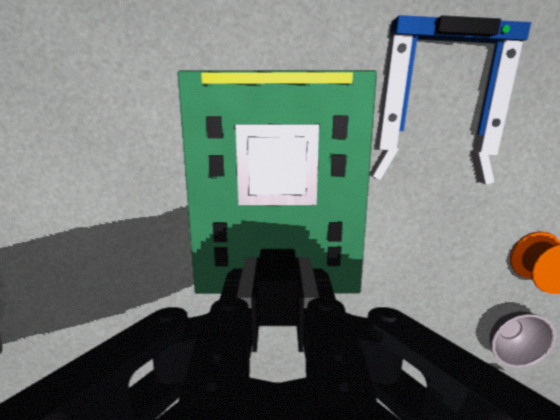

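The picture shows the board held level, with its chip at px (278,165). The fixture's stop is at (460,27), its rails at (397,90) and (500,95), and its flared mouth opens toward −y. Next I'll fit the rails and the held board.

```bash
python3 - <<'E'
from h import *
im=cv2.imread("pics/w2.png").astype(int); P=np.load("w2P.npy"); d=np.load("w2d.npy")
b,g,r=[im[...,i] for i in range(3)]
R=(P[...,0]>.48)&(P[...,0]<.64)&(P[...,1]>.15)&(P[...,1]<.33)&(d>0)
white=R&(r>130)&(abs(b-r)<50)&(P[...,2]>.0135)&(P[...,2]<.019)
n,l,st,c=cv2.connectedComponentsWithStats(white.astype(np.uint8))
for i in range(1,n):
    if st[i,4]>60:
        q=P[l==i]; print(st[i],cv2.minAreaRect((q[:,:2]*1000).astype(np.float32)),np.median(q[:,2]))
def rot(a): a=np.deg2rad(a); return np.array([[np.cos(a),-np.sin(a)],[np.sin(a),np.cos(a)]])
# per-y-bin inner/outer edges
q=P[white]; 
for y in np.arange(.165,.31,.01):
    s=q[(abs(q[:,1]-y)<.005)]; L=s[s[:,0]<.557][:,0]; Rr=s[s[:,0]>.557][:,0]
    if len(L)>3 and len(Rr)>3: print(round(y,3),(np.r_[L.min(),L.max(),Rr.min(),Rr.max(),(L.max()+Rr.min())/2,(L.min()+Rr.max())/2]*1000).round(1))
blue=R&(b-r>50)
for nm,m in [("bluehi",blue&(P[...,2]>.021)),("blue all",blue)]:
    q=P[m]; print(nm,len(q),np.histogram(q[:,2],bins=np.arange(0,.04,.004))[0])
m=R&(P[...,2]>.021); q=P[m]; print("stop",cv2.minAreaRect((q[:,:2]*1000).astype(np.float32)))
m=blue&(P[...,2]>.006)&(P[...,1]<.29); 
n,l,st,c=cv2.connectedComponentsWithStats(m.astype(np.uint8))
for i in range(1,n):
    if st[i,4]>40: q=P[l==i]; print("lip",st[i],cv2.minAreaRect((q[:,:2]*1000).astype(np.float32)),np.median(q[:,2]))
B=(abs(P[...,2]-.2005)<.012)&(g>r+15)&(d>0); q=P[B]
print("held",cv2.minAreaRect((q[:,:2]*1000).astype(np.float32)),np.median(q[:,2]))
A=np.c_[q[:,:2],np.ones(len(q))]; print(np.linalg.lstsq(A,q[:,2],rcond=None)[0])
B=(abs(P[...,2]-.2005)<.006)&(d>0)&(P[...,1]>.14); q=P[B]
print("heldall",cv2.minAreaRect((q[:,:2]*1000).astype(np.float32)))
E
```

```text
[ 373   35   39  145 2188] ((509.3428039550781, 228.92373657226562), (19.572803497314453, 129.34378051757812), 1.5499489307403564) 0.015563229968988734
[ 479   40   44  145 2174] ((607.1427612304688, 233.63714599609375), (19.48426055908203, 129.89630126953125), 3.5400631427764893) 0.015548338930809757
0.175 [502.5 514.4 608.9 620.7 561.6 561.6]
0.185 [506.6 517.8 603.7 617.  560.7 561.8]
0.195 [502.6 520.1 599.6 617.2 559.8 559.9]
0.205 [501.9 518.8 600.2 616.9 559.5 559.4]
0.215 [501.3 518.  599.9 616.9 558.9 559.1]
0.225 [501.  517.6 599.1 616.1 558.4 558.5]
0.235 [500.6 517.2 598.8 615.8 558.  558.2]
0.245 [500.  516.4 598.5 615.1 557.4 557.5]
0.255 [499.7 515.9 597.8 615.2 556.8 557.4]
0.265 [499.1 515.6 597.4 614.8 556.5 556.9]
0.275 [498.5 515.5 596.5 614.3 556.  556.4]
0.285 [498.1 514.4 596.5 613.1 555.5 555.6]
0.295 [498.1 513.7 595.8 613.3 554.7 555.7]
bluehi 967 [  0   0   0   0   0 932  27   3   5]
blue all 2343 [   1    0    6 1007   82 1208   27    3    5]
stop ((554.673583984375, 303.1501159667969), (114.83584594726562, 14.522214889526367), 2.8140718936920166)
lip [399  41  18  90 451] ((518.6893310546875, 251.25949096679688), (5.489248752593994, 77.5898666381836), 2.8252549171447754) 0.014434941640430188
lip [479  50  23  85 497] ((595.812744140625, 252.87359619140625), (6.384642124176025, 73.81298065185547), 2.673161506652832) 0.014281762203223136
held ((404.7406311035156, 185.87228393554688), (80.52694702148438, 100.00656127929688), 5.606077194213867) 0.2063971277112694
[-0.00192898 -0.00164084  0.20749841]
heldall ((404.7098388671875, 186.18966674804688), (80.56607055664062, 99.42265319824219), 5.516445159912109)
```

Emit:
{"fn": "carry_out", "kwargs": {
  "series": "39.4 -18.7 0 0 0 -1;39.4 -18.7 0 0 0 -1;39.4 -18.7 0 0 0 -0.7;39.5 -18.8 0 0 0 0;0 0 -50 0 0 0;0 0 -50 0 0 0;0 0 -50 0 0 0;0 0 -30 0 0 0;0 0 -12 0 0 0;0 0 -6 0 0 0;0 0 0 0 0 0"
}}

```text
time: 7.58
ee_pos: [0.5668, 0.0749, 0.0162]
ee_rot: [179.9, -0.0, 92.7]
wrist_force: [0.5, -0.0, -1.8]
finger_gap: 0.0149
finger_force: 59.2
```

Emit:
{"fn": "carry_out", "kwargs": {
  "series": "0 0 -1.5 0 0 0;0 0 0 0 0 0;0 0 0 0 0 0"
}}

```text
time: 7.95
ee_pos: [0.5663, 0.075, 0.0144]
ee_rot: [179.9, -0.0, 92.8]
wrist_force: [-1.0, -0.7, -1.2]
finger_gap: 0.0148
finger_force: 59.2
```

```bash
python3 - <<'E'
from h import *
im,d=cams.capture("wrist"); cv2.imwrite("pics/w3.png",im); im=im.astype(int)
s=robot.get_state(); print(s["time"],s["ee_pos"],s["ee_rot"],s["wrist_force"])
P=cloud("wrist",d); b,g,r=[im[...,i] for i in range(3)]
B=(P[...,2]>.004)&(P[...,2]<.014)&(d>0)&(P[...,1]>.06)&(P[...,1]<.175)&(abs(P[...,0]-.564)<.055); q=P[B]
print("held",cv2.minAreaRect((q[:,:2]*1000).astype(np.float32)),np.median(q[:,2]))
q=P[B&(P[...,1]>.08)]
for y in np.arange(.09,.16,.01):
    t=q[abs(q[:,1]-y)<.004][:,0]*1000; print(round(y,3),len(t) and (t.min().round(1),t.max().round(1),((t.min()+t.max())/2).round(1)))
W=(r>110)&(abs(b-r)<50)&(P[...,2]>.0125)&(P[...,2]<.02)&(d>0); q=P[W]
for y in np.arange(.165,.31,.01):
    s=q[(abs(q[:,1]-y)<.005)]; L=s[(s[:,0]<.557)&(s[:,0]>.49)][:,0]; Rr=s[(s[:,0]>.557)&(s[:,0]<.63)][:,0]
    if len(L)>3 and len(Rr)>3: print(round(y,3),(np.r_[L.max(),Rr.min(),(L.max()+Rr.min())/2]*1000).round(1))
E
```

```text
8.0 [0.56617385 0.07499336 0.01422282] [ 1.79958398e+02 -5.39954413e-03  9.27567322e+01] [ 0.25952826  0.17964061 -2.29794959]
held ((562.711669921875, 117.47891235351562), (114.9782485961914, 107.4471664428711), 89.97052001953125) 0.00801405753575779
0.09 (np.float64(525.2), np.float64(605.4), np.float64(565.3))
0.1 (np.float64(525.0), np.float64(605.0), np.float64(565.0))
0.11 (np.float64(524.3), np.float64(604.3), np.float64(564.3))
0.12 (np.float64(523.9), np.float64(604.0), np.float64(563.9))
0.13 (np.float64(523.4), np.float64(603.9), np.float64(563.6))
0.14 (np.float64(522.8), np.float64(603.2), np.float64(563.0))
0.15 (np.float64(522.3), np.float64(602.5), np.float64(562.4))
0.16 (np.float64(522.2), np.float64(601.9), np.float64(562.1))
0.165 [510.2 613.  561.6]
0.175 [514.7 608.4 561.6]
0.185 [515.3 605.2 560.3]
```

The board and slot centre lines agree to about 0.3 mm. Sliding it in.

Emit:
{"fn": "carry_out", "kwargs": {
  "series": "-1.3 20 -0.4 0 0 0;-1 20 0 0 0 0;-0.9 18 0 0 0 0;-0.7 15 0 0 0 0;-0.7 15 0 0 0 0;-0.7 15 0 0 0 0;-0.7 15 0 0 0 0;0 0 0 0 0 0"
}}

```text
time: 9.0
ee_pos: [0.5598, 0.1941, 0.0142]
ee_rot: [180.0, 0.0, 92.8]
wrist_force: [-1.0, -1.1, 4.7]
finger_gap: 0.0144
finger_force: 60.0
```

Emit:
{"fn": "carry_out", "kwargs": {
  "series": "-0.5 10 0 0 0 0;-0.2 3 0 0 0 0;0 0 0 0 0 0"
}}

```text
time: 9.38
ee_pos: [0.5593, 0.2024, 0.0142]
ee_rot: [180.0, 0.5, 92.6]
wrist_force: [-0.5, -13.6, 9.0]
finger_gap: 0.0152
finger_force: 60.7
```

Emit:
{"fn": "carry_out", "kwargs": {
  "series": "-0.1 1.5 0 0 0 0;-0.1 1.5 0 0 0 0;0 0 0 0 0 0"
}}

```text
time: 9.75
ee_pos: [0.5592, 0.2042, 0.0143]
ee_rot: [180.0, 0.6, 92.6]
wrist_force: [-0.6, -17.5, 9.9]
finger_gap: 0.0152
finger_force: 60.8
```

```bash
python3 - <<'E'
from h import *
im,d=cams.capture("wrist"); cv2.imwrite("pics/w4.png",im); 
P=cloud("wrist",d); np.save("w4P.npy",P)
for r in cams.mark_of("chip_top","wrist")[:2]: print(w("wrist",r["location"]),r["score"])
for X in (.54,.572):
    k=np.abs(P[...,0]-X)<.003; k&=(P[...,1]>.235)&(P[...,1]<.33)&(d>0)
    q=P[k]; im2=im[k]
    for y in np.arange(.270,.312,.0025):
        t=abs(q[:,1]-y)<.00125
        if t.any(): print(X,round(y,4),(np.median(q[t][:,2])*1000).round(1),np.median(im2[t],0))
E
```

```text
[0.55693317 0.25325394 0.00782271] 0.83
0.54 0.27 7.8 [101. 143.  65.]
0.54 0.2725 7.7 [102.  144.5  64. ]
0.54 0.275 7.6 [102. 146.  66.]
0.54 0.2775 7.6 [103. 147.  66.]
0.54 0.28 7.4 [103.  147.   66.5]
0.54 0.2825 7.5 [103. 146.  65.]
0.54 0.285 7.7 [ 77. 145. 124.]
0.54 0.2875 8.0 [ 82. 226. 226.]
0.54 0.29 7.2 [ 90. 148. 143.]
0.54 0.2925 -0.4 [161. 163. 161.]
0.54 0.295 6.1 [40. 22. 11.]
0.54 0.2975 30.4 [50. 35. 16.]
0.54 0.3 31.5 [53. 50. 52.]
0.54 0.3025 31.5 [52. 49. 52.]
0.54 0.305 31.5 [51. 48. 50.]
0.54 0.3075 31.5 [49. 47. 49.]
0.572 0.27 8.6 [144.  150.  132.5]
0.572 0.2725 7.4 [102. 145.  65.]
0.572 0.275 7.5 [103. 145.  66.]
0.572 0.2775 7.5 [102. 145.  66.]
0.572 0.28 7.6 [102. 145.  65.]
0.572 0.2825 7.6 [104. 147.  66.]
0.572 0.285 7.5 [104. 148.  67.]
0.572 0.2875 8.0 [ 88. 225. 226.]
0.572 0.29 7.8 [ 91. 225. 225.]
0.572 0.2925 -0.3 [161. 163. 163.]
0.572 0.295 -0.5 [160.  160.5 159.5]
0.572 0.2975 18.5 [30. 18.  9.]
0.572 0.3 31.3 [54. 53. 55.]
0.572 0.3025 31.5 [54. 52. 54.]
0.572 0.305 31.6 [54. 51. 53.]
0.572 0.3075 31.6 [52. 50. 52.]
0.572 0.31 31.4 [52. 49. 51.]
```

View pics/w4.png

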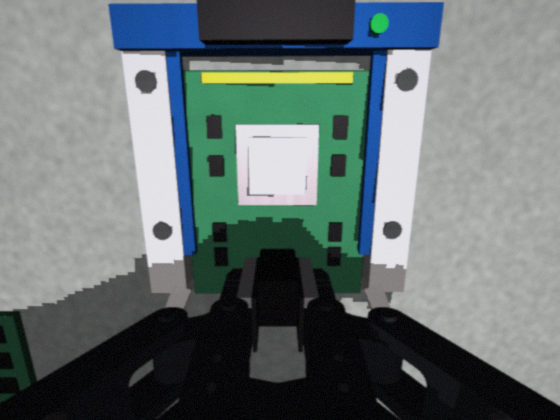

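The board's front edge is at y≈0.291 (the yellow strip, row 77) and the stop face is at y≈0.296, so about 5 mm remains. I'll ease the downward press and keep pushing.

Emit:
{"fn": "carry_out", "kwargs": {
  "series": "0 0 0.8 0 0 0;-0.1 1.5 0 0 0 0;-0.1 1.5 0 0 0 0;0 0 0 0 0 0"
}}

```text
time: 10.35
ee_pos: [0.5591, 0.2074, 0.0146]
ee_rot: [180.0, 0.6, 92.6]
wrist_force: [0.2, -16.4, 6.2]
finger_gap: 0.0149
finger_force: 60.4
```

Emit:
{"fn": "carry_out", "kwargs": {
  "series": "-0.1 1.5 0 0 0 0;-0.1 1.5 0 0 0 0;0 0 0 0 0 0"
}}

```text
time: 10.72
ee_pos: [0.559, 0.2102, 0.0145]
ee_rot: [180.0, 0.6, 92.6]
wrist_force: [0.6, -16.4, 6.1]
finger_gap: 0.0146
finger_force: 60.4
```

Emit:
{"fn": "carry_out", "kwargs": {
  "series": "-0.1 1.5 0 0 0 0;-0.1 1.5 0 0 0 0;0 0 0 0 0 0"
}}

```text
time: 11.1
ee_pos: [0.559, 0.2102, 0.0146]
ee_rot: [179.9, 0.9, 92.5]
wrist_force: [1.9, -24.3, 8.3]
finger_gap: 0.0151
finger_force: 60.8
```

Emit:
{"fn": "carry_out", "kwargs": {
  "series": "0 1.5 0 0 0 0;0 1.5 0 0 0 0;0 0 0 0 0 0"
}}

```text
time: 11.48
ee_pos: [0.559, 0.2102, 0.0147]
ee_rot: [180.0, 1.2, 92.4]
wrist_force: [0.5, -31.9, 11.4]
finger_gap: 0.0151
finger_force: 61.2
```

```bash
python3 - <<'E'
from h import *
im,d=cams.capture("wrist"); cv2.imwrite("pics/w5.png",im); print(robot.get_state()["wrist_force"])
P=cloud("wrist",d)
for X in (.54,.572):
    k=np.abs(P[...,0]-X)<.003; k&=(P[...,1]>.235)&(P[...,1]<.33)&(d>0)
    q=P[k]; im2=im[k]
    for y in np.arange(.285,.302,.0015):
        t=abs(q[:,1]-y)<.00125
        if t.any(): print(X,round(y,4),(np.median(q[t][:,2])*1000).round(1),np.median(im2[t],0))
E
```

```text
[  1.06149555 -30.90080861  11.19185866]
0.54 0.285 7.5 [104.5 149.   67.5]
0.54 0.2865 7.5 [105. 149.  67.]
0.54 0.288 7.7 [105. 148.  67.]
0.54 0.2895 7.7 [103. 147.  65.]
0.54 0.291 7.8 [ 79. 148. 129.]
0.54 0.2925 8.1 [ 81. 227. 228.]
0.54 0.294 7.9 [ 75. 212. 217.]
0.54 0.2955 10.5 [37. 36. 14.]
0.54 0.297 22.7 [38. 30. 13.]
0.54 0.2985 31.5 [55. 52. 55.]
0.54 0.3 31.5 [55. 52. 55.]
0.54 0.3015 31.6 [55. 52. 54.]
0.572 0.285 7.7 [104. 148.  67.]
0.572 0.2865 7.6 [104. 148.  66.]
0.572 0.288 7.6 [104. 149.  67.]
0.572 0.2895 7.7 [105. 150.  68.]
0.572 0.291 7.7 [105. 150.  68.]
0.572 0.2925 7.7 [ 90. 181. 175.]
0.572 0.294 7.9 [ 89. 227. 228.]
0.572 0.2955 8.0 [ 89. 227. 227.]
0.572 0.297 11.1 [42. 35. 14.]
0.572 0.2985 22.9 [42. 31. 14.]
0.572 0.3 31.4 [57. 55. 57.]
0.572 0.3015 31.6 [57. 55. 57.]
```

The force rises with no further motion and no gap is visible, so the board is home. I'll relax the push, open a little and rise.

Emit:
{"fn": "carry_out", "kwargs": {
  "series": "0 -4 0 0 0 0;0 -4 0 0 0 0;0 0 0 0 0 0"
}}

```text
time: 11.9
ee_pos: [0.559, 0.2102, 0.0145]
ee_rot: [179.9, 0.4, 92.6]
wrist_force: [0.6, -10.1, 4.1]
finger_gap: 0.0151
finger_force: 60.0
```

Emit:
{"fn": "carry_out", "kwargs": {
  "hand": 34,
  "series": "0 0 0 0 0 0;0 0 0 0 0 0;0 0 0 0 0 0;0 0 15 0 0 0;0 0 30 0 0 0;0 0 45 0 0 0;0 0 50 0 0 0;0 0 50 0 0 0;0 0 0 0 0 0"
}}

```text
time: 13.02
ee_pos: [0.5614, 0.2143, 0.2111]
ee_rot: [179.3, -0.2, 92.8]
wrist_force: [0.1, 0.6, 0.2]
finger_gap: 0.034
finger_force: 0.0
```

```bash
python3 - <<'E'
from h import *
im,d=cams.capture("wrist"); cv2.imwrite("pics/w6.png",im); s=robot.get_state(); print(s["time"],s["ee_pos"],s["ee_rot"],s["wrist_force"],s["finger_gap"])
P=cloud("wrist",d); im=im.astype(int); b,g,r=[im[...,i] for i in range(3)]
C=(d>0)&(abs(P[...,0]-.557)<.035)&(abs(P[...,1]-.257)<.033)
k=C&(P[...,2]>.0092)&(P[...,2]<.014)&(r>120)&(abs(g-r)<35); q=P[k]
print("chip",cv2.minAreaRect((q[:,:2]*1000).astype(np.float32)),np.median(q[:,2]),len(q))
B=(d>0)&(P[...,2]>.004)&(P[...,2]<.013)&(abs(P[...,0]-.557)<.055)&(P[...,1]>.17)&(P[...,1]<.296)&(g>r+20)&(g>b+15); q=P[B]
print("board",cv2.minAreaRect((q[:,:2]*1000).astype(np.float32)),len(q))
K=(d>0)&(P[...,2]>.037)&(P[...,2]<.043)&(abs(P[...,0]-.557)<.03)&(abs(P[...,1]-.211)<.03); q=P[K]
print("block",cv2.minAreaRect((q[:,:2]*1000).astype(np.float32)),len(q))
E
```

```text
13.075 [0.55996552 0.21371049 0.20800218] [ 1.79617986e+02 -1.35712468e-01  9.27621089e+01] [ 0.33072638 -0.1065614  -0.84848581] 0.034088578327028454
chip ((550.5048828125, 257.0111389160156), (24.948898315429688, 27.008594512939453), 15.256489753723145) 0.009414631708020316 18
board ((555.3967895507812, 245.47491455078125), (78.6007080078125, 98.08255004882812), 1.9755749702453613) 4329
block ((556.7279663085938, 210.55157470703125), (15.824426651000977, 19.315122604370117), 2.522101402282715) 220
```

View pics/w6.png

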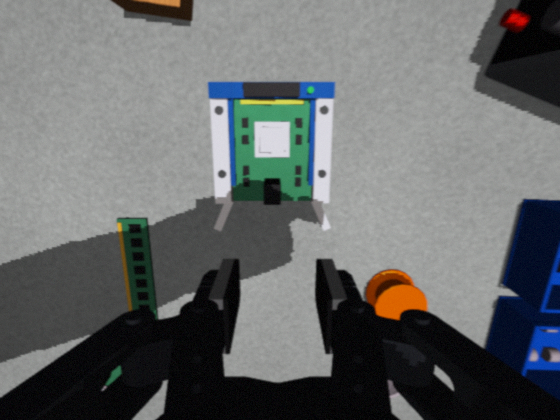

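The board sits home at px (272,150) with the gripper clear. On to the mat.

Emit:
{"fn": "carry_out", "kwargs": {
  "hand": 85,
  "series": "-5 -52 2.5 0 0 0;-5 -52 2.5 0 0 0;-5 -52 2.5 0 0 0;-5 -52 2.5 0 0 0;-5 -52 2.5 0 0 0;-5 -52 2.5 0 0 0;-5 -52 2.5 0 0 0;-5 -52 2.5 0 0 0;0 0 0 0 0 0;0 0 0 0 0 0;0 0 0 0 0 0"
}}

```text
time: 14.45
ee_pos: [0.5183, -0.2017, 0.2237]
ee_rot: [-179.9, -0.0, 92.9]
wrist_force: [-0.4, 0.6, -0.4]
finger_gap: 0.0848
finger_force: 0.0
```

```bash
python3 - <<'E'
from h import *
im,d=cams.capture("wrist"); cv2.imwrite("pics/w7.png",im); s=robot.get_state(); print(s["time"],s["ee_pos"],s["ee_rot"],s["wrist_force"],s["finger_gap"])
P=cloud("wrist",d)
for n in ["mat_mid","heatsink_a_mid"]:
    for r in cams.mark_of(n,"wrist")[:3]: print(n,round(r["score"],2),w("wrist",r["location"]).round(4))
for r in cams.masks_of("heatsink_a_mid","wrist")[:3]:
    m=r["pixels"]&(d>0)&(P[...,2]>.006); q=P[m]; print(r["score"],m.sum(),cv2.minAreaRect((q[:,:2]*1000).astype(np.float32)))
m=(d>0)&(P[...,2]>.036)&(P[...,2]<.048)&(abs(P[...,0]-.52)<.07)&(P[...,1]<-.2)&(P[...,1]>-.42)
m=cv2.morphologyEx(m.astype(np.uint8),cv2.MORPH_CLOSE,np.ones((5,5)))
n,l,st,c=cv2.connectedComponentsWithStats(m)
for i in range(1,n):
    if st[i,4]>80:
        q=P[(l==i)&(P[...,2]>.036)&(P[...,2]<.048)]; print(st[i],cv2.minAreaRect((q[:,:2]*1000).astype(np.float32)),np.median(q[:,2]))
E
```

```text
14.5 [ 0.5184724  -0.20163426  0.22388997] [-1.79959069e+02 -3.15265476e-02  9.28733518e+01] [-0.97406967 -0.17508315 -0.65273188] 0.08500343676017955
mat_mid 0.8 [ 0.5182 -0.2993  0.0044]
heatsink_a_mid 0.62 [ 0.5144 -0.3642  0.026 ]
heatsink_a_mid 0.61 [ 0.5145 -0.2441  0.0229]
0.81 2565 ((514.1044921875, -244.21678161621094), (49.95527267456055, 51.12467956542969), 2.1132116317749023)
[ 246  204   51   50 2510] ((514.155029296875, -244.1617889404297), (49.89494705200195, 50.736839294433594), 1.8808668851852417) 0.041496463957309104
[ 241  309   50   47 1963] ((512.94775390625, -364.04632568359375), (51.79616165161133, 50.01811599731445), 86.66911315917969) 0.04157201615370046
```

View pics/w7.png

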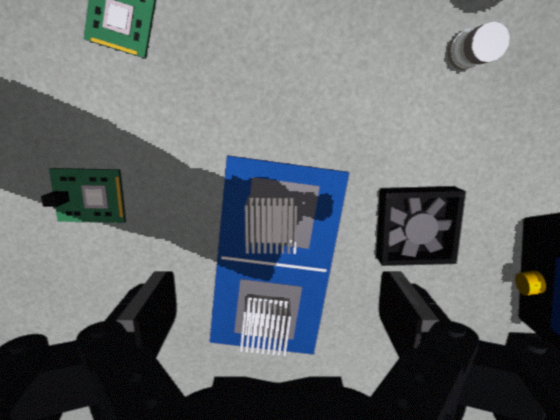

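Left heatsink at px (271,225): world (514.2, −244.2), yaw 1.9°. Right heatsink at (267,325): (513, −364), yaw −3.3°. They are 120 mm apart, as specified. I'll grasp the left one first.

Emit:
{"fn": "carry_out", "kwargs": {
  "series": "-4.2 -42.5 -20 0 0 -1;0 0 -45 0 0 0;0 0 -50 0 0 0;0 0 -50 0 0 0;0 0 -30 0 0 0;0 0 -15 0 0 0;0 0 -8 0 0 0;0 0 0 0 0 0;0 0 0 0 0 0"
}}

```text
time: 15.78
ee_pos: [0.5153, -0.2461, 0.0076]
ee_rot: [179.9, 0.1, 91.8]
wrist_force: [-0.1, -0.3, 0.7]
finger_gap: 0.085
finger_force: 0.0
```

Emit:
{"fn": "carry_out", "kwargs": {
  "hand": 30,
  "series": "0 0 0 0 0 0;0 0 0 0 0 0;0 0 0 0 0 0;0 0 0 0 0 0;0 0 0 0 0 0;0 0 0 0 0 0"
}}

```text
time: 16.52
ee_pos: [0.5149, -0.2459, 0.007]
ee_rot: [179.9, 0.0, 91.7]
wrist_force: [-0.8, -0.2, 5.4]
finger_gap: 0.0492
finger_force: 63.3
```

Emit:
{"fn": "carry_out", "kwargs": {
  "series": "0 0 6 0 0 0;0 0 12 0 0 0;0 0 14 0 0 0;0 0 8 0 0 0;0 0 0 0 0 0;0 0 0 0 0 0;0 0 0 0 0 0;0 0 0 0 0 0"
}}

```text
time: 17.52
ee_pos: [0.5139, -0.2454, 0.0457]
ee_rot: [-180.0, -0.0, 91.7]
wrist_force: [-0.1, 0.5, -1.4]
finger_gap: 0.0496
finger_force: 62.6
```

Emit:
{"fn": "carry_out", "kwargs": {
  "series": "0 0 0 0 0 0;0 0 0 0 0 0"
}}

```text
time: 17.77
ee_pos: [0.5142, -0.2456, 0.0461]
ee_rot: [-180.0, -0.0, 91.7]
wrist_force: [-0.0, 0.4, -2.3]
finger_gap: 0.0489
finger_force: 62.6
```

Emit:
{"fn": "carry_out", "kwargs": {
  "series": "0 0 0 0 0 0;0 0 0 0 0 0"
}}

```text
time: 18.02
ee_pos: [0.5142, -0.2456, 0.0462]
ee_rot: [180.0, 0.0, 91.7]
wrist_force: [-0.2, 0.4, -2.6]
finger_gap: 0.0494
finger_force: 62.6
```

Emit:
{"fn": "carry_out", "kwargs": {
  "series": "0 0 -14 0 0 0;0 0 -14 0 0 0;0 0 -7 0 0 0;0 0 -4 0 0 0;0 0 -1 0 0 0;0 0 0 0 0 0;0 0 0 0 0 0"
}}

```text
time: 18.9
ee_pos: [0.5141, -0.2455, 0.007]
ee_rot: [-180.0, 0.0, 91.8]
wrist_force: [-3.5, 2.0, 6.2]
finger_gap: 0.0492
finger_force: 63.2
```

Emit:
{"fn": "carry_out", "kwargs": {
  "hand": 85,
  "series": "0 0 0 0 0 0;0 0 0 0 0 0;0 0 0 0 0 0;0 0 0 0 0 0;0 0 30 0 0 0;0 0 40 0 0 0;0 -20 30 0 0 0;0 -50 0 0 0 -2;0 -48 0 0 0 -3;0 0 0 0 0 0"
}}

```text
time: 20.15
ee_pos: [0.5139, -0.367, 0.106]
ee_rot: [179.9, 0.1, 86.5]
wrist_force: [0.5, 0.1, 0.1]
finger_gap: 0.0849
finger_force: 0.0
```

Emit:
{"fn": "carry_out", "kwargs": {
  "series": "-1 0 -40 0 0 0;0 0 -35 0 0 0;0 0 -17 0 0 0;0 0 -8 0 0 0;0 0 0 0 0 0;0 0 0 0 0 0"
}}

```text
time: 20.9
ee_pos: [0.5143, -0.3642, 0.0077]
ee_rot: [179.9, 0.1, 86.8]
wrist_force: [-0.1, -0.1, -0.3]
finger_gap: 0.0848
finger_force: 0.0
```

Emit:
{"fn": "carry_out", "kwargs": {
  "hand": 30,
  "series": "0 0 0 0 0 0;0 0 0 0 0 0;0 0 0 0 0 0;0 0 0 0 0 0;0 0 0 0 0 0;0 0 0 0 0 0"
}}

```text
time: 21.65
ee_pos: [0.5136, -0.364, 0.0071]
ee_rot: [179.9, 0.1, 86.7]
wrist_force: [-1.2, 0.8, 5.1]
finger_gap: 0.0493
finger_force: 64.5
```

Emit:
{"fn": "carry_out", "kwargs": {
  "series": "0 0 6 0 0 0;0 0 12 0 0 0;0 0 14 0 0 0;0 0 8 0 0 0;0 0 0 0 0 0;0 0 0 0 0 0;0 0 0 0 0 0;0 0 0 0 0 0"
}}

```text
time: 22.65
ee_pos: [0.513, -0.3634, 0.0457]
ee_rot: [-180.0, -0.0, 86.7]
wrist_force: [-0.1, -0.1, -4.8]
finger_gap: 0.0493
finger_force: 63.5
```

Emit:
{"fn": "carry_out", "kwargs": {
  "series": "0 0 0 0 0 0;0 0 0 0 0 0"
}}

```text
time: 22.9
ee_pos: [0.5132, -0.3636, 0.0461]
ee_rot: [-180.0, -0.0, 86.8]
wrist_force: [-0.1, -0.3, -5.0]
finger_gap: 0.0491
finger_force: 63.5
```

Emit:
{"fn": "carry_out", "kwargs": {
  "series": "0 0 0 0 0 0;0 0 0 0 0 0"
}}

```text
time: 23.15
ee_pos: [0.5132, -0.3636, 0.0462]
ee_rot: [180.0, 0.0, 86.7]
wrist_force: [-0.3, -0.6, -4.1]
finger_gap: 0.0491
finger_force: 63.5
```

The left read about 2.1 N and the right about 4.6 N, so the right one is heavier by roughly 250 g. I'll carry it to the chip.

Emit:
{"fn": "carry_out", "kwargs": {
  "series": "0 0 30 0 0 0;0 0 50 0 0 0;0 20 30 0 0 0;3.3 40 0 0 0 0;5 52 0 0 0 1;5 52 0 0 0 1;5 52 0 0 0 1;5 52 0 0 0 1;5 52 0 0 0 1;5 52 0 0 0 1;5 52 0 0 0 0;5 50 0 0 0 0"
}}

```text
time: 24.65
ee_pos: [0.5565, 0.1122, 0.1565]
ee_rot: [180.0, -0.0, 92.8]
wrist_force: [1.1, -0.1, -4.7]
finger_gap: 0.0492
finger_force: 63.7
```

Emit:
{"fn": "carry_out", "kwargs": {
  "series": "0 50 0 0 0 0;0 45 0 0 0 0;0 30 0 0 0 0;0 15 0 0 0 0;0 8 0 0 0 0;0 0 0 0 0 0;0 0 0 0 0 0;0 0 0 0 0 0"
}}

```text
time: 25.65
ee_pos: [0.5567, 0.2574, 0.1563]
ee_rot: [-180.0, 0.0, 92.7]
wrist_force: [0.1, 0.8, -3.7]
finger_gap: 0.0494
finger_force: 63.7
```

```bash
python3 - <<'E'
from h import *
im,d=cams.capture("wrist"); cv2.imwrite("pics/w8.png",im); s=robot.get_state(); print(s["time"],s["ee_pos"],s["ee_rot"],s["wrist_force"],s["finger_gap"])
P=cloud("wrist",d)
q=P[(d>0)&(P[...,2]>.025)&(P[...,2]<.04)&(abs(P[...,0]-.557)<.07)&(P[...,1]>.27)&(P[...,1]<.33)]
print("stop",cv2.minAreaRect((q[:,:2]*1000).astype(np.float32)),len(q))
z=s["ee_pos"]
q=P[(d>0)&(P[...,2]>.175)&(P[...,2]<.21)&(abs(P[...,0]-z[0])<.024)&(P[...,1]>z[1]-.02)&(P[...,1]<z[1]+.04)]
print("sink",cv2.minAreaRect((q[:,:2]*1000).astype(np.float32)),len(q),np.median(q[:,2]),np.linalg.lstsq(np.c_[q[:,:2],np.ones(len(q))],q[:,2],rcond=None)[0])
im,d=cams.capture("top"); P=cloud("top",d)
m=(d>0)&(P[...,2]>.03)&(P[...,2]<.05)&(abs(P[...,0]-.515)<.05)&(P[...,1]<-.2)&(P[...,1]>-.42); q=P[m]
print("left sink",cv2.minAreaRect((q[:,:2]*1000).astype(np.float32)),len(q))
E
```

```text
25.7 [0.5566957  0.25752362 0.15631981] [-1.79999397e+02  6.73870106e-03  9.26763387e+01] [ 0.46493404 -0.48187017 -3.90538009] 0.0490488937982474
stop ((559.9859008789062, 304.0941467285156), (61.35091781616211, 12.206542015075684), 2.8541629314422607) 1116
sink ((556.6953735351562, 260.693115234375), (47.99689483642578, 46.334896087646484), 0.0007691347855143249) 10610 0.18996401056606133 [ 0.00056817 -0.03277067  0.19546945]
left sink ((512.0928955078125, -244.64833068847656), (49.8825798034668, 51.302616119384766), 0.8738449215888977) 246
```

View pics/w8.png

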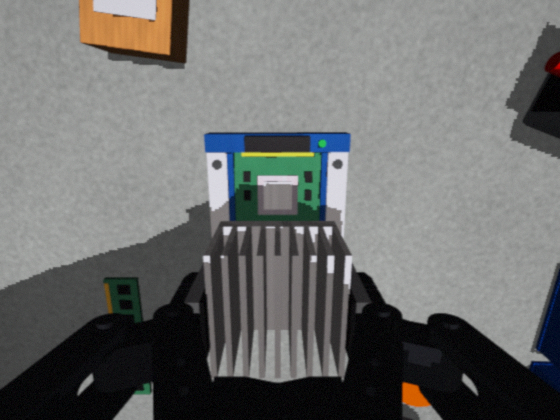

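The heatsink is centred over the chip, which is partly visible at px (278,195). The left heatsink still stands where it was, at (512, −244.6). Lowering to the final height.

Emit:
{"fn": "carry_out", "kwargs": {
  "series": "0 0.8 -25 0 0 0;0 0 -30 0 0 0;0 0 -25 0 0 0;0 0 -14 0 0 0;0 0 -7 0 0 0;0 0 0 0 0 0;0 0 0 0 0 0;0 0 0 0 0 0;0 0 0 0 0 0"
}}

```text
time: 26.88
ee_pos: [0.5569, 0.2594, 0.0558]
ee_rot: [179.9, -0.0, 92.8]
wrist_force: [-0.4, -0.1, -4.2]
finger_gap: 0.0492
finger_force: 63.7
```

```bash
python3 - <<'E'
from h import *
im,d=cams.capture("wrist"); s=robot.get_state(); print(s["time"],s["ee_pos"],s["ee_rot"],s["wrist_force"],s["finger_gap"],s["joint_velocities"].round(1))
P=cloud("wrist",d); x,y,z=s["ee_pos"]
for yy in np.arange(y-.03,y+.03,.005):
    t=P[(d>0)&(abs(P[...,0]-x)<.022)&(abs(P[...,1]-yy)<.0025)&(P[...,2]<z+.06)][:,2]
    if len(t)>20: print((yy-y).round(3),np.percentile(t,[50,75,90,97]).round(4)-z.round(4))
for n in ["left","right"]:
    xs=x+(-.02 if n=="left" else .02); t=P[(d>0)&(abs(P[...,0]-xs)<.004)&(abs(P[...,1]-y)<.015)&(P[...,2]<z+.06)][:,2]; print(n,np.percentile(t,90)-z)
E
```

```text
26.925 [0.55673105 0.25931024 0.05565731] [ 1.79962473e+02 -1.70520522e-02  9.27528656e+01] [ 0.33722894 -0.48175229 -3.84114911] 0.04899662480588632 [ 0.   0.2 -0.2 -0.   0.1  0.1]
-0.025 [0.027  0.0339 0.0345 0.0348]
-0.02 [0.0278 0.0342 0.0347 0.0351]
-0.015 [0.0286 0.0342 0.0347 0.035 ]
-0.01 [0.0291 0.0342 0.0347 0.035 ]
-0.005 [0.0304 0.0342 0.0347 0.0351]
0.0 [0.0298 0.0341 0.0347 0.0351]
0.005 [0.03   0.0342 0.0347 0.0351]
0.01 [0.0238 0.0341 0.0346 0.0351]
0.015 [0.0061 0.0336 0.0345 0.035 ]
0.02 [0.0064 0.0334 0.0345 0.0349]
0.025 [0.0078 0.0253 0.0332 0.0346]
0.03 [-0.0482 -0.0478 -0.0474 -0.047 ]
left 0.03471009039866489
right 0.034759589447106165
```

Emit:
{"fn": "carry_out", "kwargs": {
  "series": "0 -0.5 -1.1 0 0 0;0 0 0 0 0 0;0 0 0 0 0 0;0 0 0 0 0 0"
}}

```text
time: 27.42
ee_pos: [0.5565, 0.2587, 0.0541]
ee_rot: [-180.0, 0.0, 92.7]
wrist_force: [-0.1, -0.2, -4.3]
finger_gap: 0.0494
finger_force: 63.7
```

```bash
python3 -c "
from h import *
print(robot.hand_in())"
```

```text
the job is handed in; nothing more can be done
None
```

Handed in at 27.4 s (verdict not shown): the board is home against the stop, the lighter left heatsink is back in its place, and the heavier right one is held level over the chip, its underside about 4 cm and its centre about 6 cm above it, because "5 cm above" could mean either.

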